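Draw the basting brush from the glaze and hold it level over the roast

ROBOT

A 6-joint arm with a two-finger parallel gripper is mounted at the origin on the work surface. World frame = base frame: x ahead of the robot, y to its left, z up, the work surface at z = 0. Lengths are in mm, angles in rad, forces in N, time in s.
With the tool pointing down it reaches from about 350 to 775 mm from the base axis. Payload 7.3 kg.
Tool frame: the origin (TCP) lies on the centre line of the jaws, within the pads' length; the fingertips stand 17 mm ahead of it and the grasp point (between the pads) lies 2 mm behind it; z points along the fingers, y is the line along which they close (so a half turn about z gives the same grasp; the last joint's range is limited). The gripper opens to 92 mm and grips with 3 to 60 N. Pads are 19 mm wide; open, the fingers measure 130 mm over their backs; the gripper's body (75 mm by 190 mm) begins 47 mm behind the grasp point.
Start: joints at [-1.286, 0.342, 1.524, -0, 1.275, -0.146], TCP at [219.262, -477.04, 243.741] pointing down, gripper open.
Joint ranges: [-2.53, 2.53], [-0.77, 2.02], [0.04, 2.7], [-1, 4.14], [0.28, 2.66], [-3.11, 3.11]. Speed limits (rad/s): [2.57, 2.57, 3.14, 3.14, 3.14, 3.14].

INTERFACE

Orientations are given as [roll, pitch, yaw] about the fixed x, y, z axes, in that order (R = Rz(yaw) Ry(pitch) Rx(roll)).
In Python, from plant import bot gives the robot as it stands. The module is installed in compiled form; this text tells all that it offers.
- The arm moves only by the shell command python3 -m pendant 'ROWS'. ROWS is JSON, a list of rows, each a list of 3 entries, a list of its own where there are three numbers: the shift along the world's x, y, z as a fraction of full scale, then the turn, a rotation vector about the world's x, y, z as a fraction of full scale, then the opening, from -1 (shut) to 1 (fully open), so that 0 is half open. In form: [[[tx, ty, tz], [rx, ry, rz], claw], ...]. A call has exactly 10 rows; each row shifts and turns the commanded pose from where the row before left it; what a row does not reach is not made up. Full scale, the value 1, is 30 mm for a shift and 0.12 rad for a turn. A row lasts 1/12 s, in which the tool goes at most 41.7 mm and 7.16 degrees, less where a joint would pass 70% of its speed; a pose out of reach is approached as far as the arm can. A call with a number of a shift or a turn outside -1 to 1 is refused whole. A call with a gripper value outside its range is refused whole. The fingers move at their own pace and stop on an object; the grip force is fixed at half the most. Time passes only in rows, so rows that do not move let the fingers close, or fill a call up. It gives the time, the measured TCP pose, the force, the opening and the grip force at its end, in the units of the state.
- bot.get_obs(): the state, without advancing time (a new reading comes with each control period).
- bot.capture(name): name is "side" or "top"; returns the picture (400x640x3 uint8, blue, green, red); there is no depth.
- bot.camera_params(name): a dict with "fovy" (degrees; the focal length in pixels is half the picture's height over the tangent of half this angle, whatever the lens; pixels are square), "cx", "cy" (the principal point, pixels), "camera_from_world" (4x4, takes a point from world to camera coordinates). Camera axes: x right, y down, z forward; pixel columns grow to the right and rows downward; lengths in mm; the calibration is good to about 2 mm. A picture is of the moment at which its call begins. camera_params takes no time and is no camera call.
- bot.close_job(): hands the job in; it is judged then, once.
The state is a dict: "time": time; "joint_positions": joint angles; "dq": joint speeds; "tau": joint torques, N m; "tool_pos": TCP position; "tcp_rot": TCP orientation; "contact_force": force on the tool from outside, world axes, zero at the start; "moment": the same for the moment, N m; "grip_width": finger opening in mm; "finger_force": force on a finger pad.
Only numpy, scipy, OpenCV 4.12 (cv2) and the standard library are available. Lean on these libraries where they do the work, as an engineer would, in place of code of your own. Each camera call takes 0.05 s, during which the arm holds its last target. There are 200 camera calls.

TASK

The roast in the open slow cooker is due for basting. Draw the silicone basting brush up out of the glass measuring cup it stands in and, without ever pointing the bristles upward, lay it over to level with its bristles above the middle of the pot, clear above the rim and touching nothing. Finish while still holding it there, level and still; leave the cup standing where it is and everything else on the counter undisturbed.

Things in the scene. Friction and masses are not known exactly. Their poses are not given: they have to be found in the camera images.
- brush: one-piece silicone basting brush, 255 mm long, about 75 g. Origin at the middle of the bristle tips; z axis along the brush to the end of the handle. Head 0 to 72 mm along z, 36 mm wide (y), 13 thick (x); short neck; from 85 mm a straight flat-sided handle 15 mm wide (y), 11 thick (x). At the start the last 115 mm of handle stand clear above the cup. Balances about 78 mm from the tips
- brush_bristles (a point): middle of the brush's bristles, 30 mm from their tips along the brush
- brush_tip (a point): middle of the bristle tips. At the start they rest on the cup's floor, and the handle leans out over the cup's pouring spout, about 34 degrees from upright, its y axis level and its x axis pointing away from the spout and up (straight up once the handle is laid over to level)
- cup: loose two-cup glass measuring cup, 128 mm high, 96 mm across the rim (outside), 76 mm at the foot, wall 4.5 mm, inner floor at 6 mm, 0.48 kg. Origin at the centre of its underside, z up. Pouring spout at its -x side, lip 55 mm from the axis and 113 mm high, 30 mm wide; loop handle on its +x side reaching 96 mm from the axis. The brush leans towards -x
- cooker: round two-quart slow cooker, steel shell with black stoneware crock, lid off, fixed to the counter. Origin at the centre of its underside. 206 mm in diameter, rim 162 mm high, mouth 168 mm across inside; two black loop handles at its +y and -y sides reach 132 mm from the axis at 121 mm height; dial at its -x side. A roast and vegetables lie inside, up to 107 mm high
- cooker_mouth (a point): centre of the slow cooker's open mouth, at the height of its rim (162 mm)
- whisk: bystander: steel balloon whisk lying on the counter along its x axis, 255 mm long (-133 to +121 mm from its origin), 54 mm high at the balloon (+x end)
- salt_cellar: bystander: lidded white ceramic salt cellar, 74 mm in diameter, 77 mm high, origin at the centre of its underside
- cooker_lid: bystander: the cooker's glass lid lying flat, 197 mm in diameter, black knob up to 60 mm high, origin at the centre of its underside
- spatula: bystander: silicone spatula with wooden handle lying flat along its x axis, 290 mm long, 11 mm high
- oil_bottle: bystander: green glass oil bottle, 62 mm in diameter, 200 mm high, origin at the centre of its underside
- tin_can: bystander: tin can, 74 mm in diameter, 108 mm high, origin at the centre of its underside
- spice_caddy: bystander, fixed: white plastic spice caddy with six jars under one clear flip-top lid (which may stand open, up to 245 mm high), 125 by 185 mm and 115 mm high, origin at the centre of its underside
Mind the look-alikes: they are no part of the job. Leave any pink look-alike of the brush alone.

How it is judged (in metres and radians):
On the way:
1. the brush is drawn up clear of the cup: its bristle tips are above the cup's rim and it no longer touches the cup, which still stands upright (height (world z) of brush_tip above 0.135 m and contact force between brush and cup below 0.05 N and angle between cup's own z axis and vertical below 0.1 rad and contact force between the fingers and brush above 1 N), for 0.1 s.
At the end, for the whole second after the job is handed in: The gripper holds the brush still and level (within 15 degrees), the middle of its bristles within 50 mm of the axis of the slow cooker's mouth and at least 20 mm above its rim, the brush touching neither cooker nor cup; the cup stands upright within 40 mm of where it stood (angle between brush's own z axis and vertical between 1.3108 and 1.8308 rad and horizontal distance between brush_bristles and cooker_mouth below 0.05 m and height (world z) of brush_bristles above 0.182 m and contact force between the fingers and brush above 1 N and contact force between brush and cooker below 0.05 N and contact force between brush and cup below 0.05 N and linear speed of brush below 0.05 m/s and angle between cup's own z axis and vertical below 0.08 rad and distance of cup from where it was at the start of the episode below 0.04 m); the arm keeps its last pose, push and grip.
It fails at once if the bristles point upward (more than 30 degrees above level) (angle between brush's own z axis and vertical above 2.1 rad).
It fails at once if the glass measuring cup is tipped (angle between cup's own z axis and vertical above 0.3 rad).
It fails at once if a bystander is moved by more than 30 mm (distance of any of whisk, salt_cellar, cooker_lid, spatula, oil_bottle, tin_can from where it was at the start of the episode above 0.03 m).
It also fails if it takes over 34 s, if anything falls off the work surface, if the arm or the gripper's body presses on something with over 40 N, if the wrist force passes 120 N, or if a joint passes its speed limit or range.

## Working session

There is one attempt and no reset: what is moved stays moved. The work goes in short steps, Python scripts to look and compute and a shell command to move; the robot and the scene stay as the last step left them, time stands still between calls to the robot, and variables do not carry over. Pictures are saved under pics/ and viewed, at most 10 in all, crops included, and the job is handed in when it is done.

```bash
mkdir -p pics; ls
python3 - <<'E'
from plant import bot
import cv2
for n in("side","top"):
    cv2.imwrite(f"pics/{n}0.png",bot.capture(n)); p=bot.camera_params(n); print(n,p)
print(bot.get_obs())
E
```

```text
pics
side {'fovy': 44.87328691144054, 'cx': 323.26126588956737, 'cy': 207.82787960355537, 'camera_from_world': array([[ 6.97002554e-01, -7.17028012e-01, -7.63342530e-03,
        -3.40379938e+02],
       [-4.45877972e-01, -4.25039084e-01, -7.87740193e-01,
         3.14252511e+02],
       [ 5.61587280e-01,  5.52460503e-01, -6.15960323e-01,
         1.45969651e+03],
       [ 0.00000000e+00,  0.00000000e+00,  0.00000000e+00,
         1.00000000e+00]])}
top {'fovy': 49.88246725316374, 'cx': 324.10726755819536, 'cy': 198.19482606936643, 'camera_from_world': array([[-2.25979189e-02, -9.99738075e-01,  3.62160945e-03,
         1.18051938e+01],
       [-9.97585261e-01,  2.23109966e-02, -6.57713228e-02,
         4.84882942e+02],
       [ 6.56732939e-02, -5.09915922e-03, -9.97828150e-01,
         1.41691527e+03],
       [ 0.00000000e+00,  0.00000000e+00,  0.00000000e+00,
         1.00000000e+00]])}
{'time': 0.1, 'joint_positions': array([-1.28600121e+00,  3.42616104e-01,  1.52493079e+00,  2.91441932e-06,
        1.27539727e+00, -1.46008505e-01]), 'dq': array([-9.46482994e-06, -6.61020537e-04, -2.68324520e-03, -3.60339367e-04,
        4.10972516e-04,  1.01547440e-03]), 'tau': array([ 2.00236376e-03, -4.32003558e+01, -2.44694799e+01,  7.20082107e-02,
        5.26959740e-02, -4.86080432e-05]), 'tool_pos': array([ 219.15978419, -476.68930016,  243.1303752 ]), 'tcp_rot': array([-3.14025593e+00, -1.99388708e-04,  4.30802641e-01]), 'contact_force': array([0.67709264, 0.20277231, 0.18848563]), 'moment': array([ 0.05530904, -0.04256345,  0.00241873]), 'finger_force': 0.0, 'grip_width': 91.66054769933729}
```

View pics/side0.png

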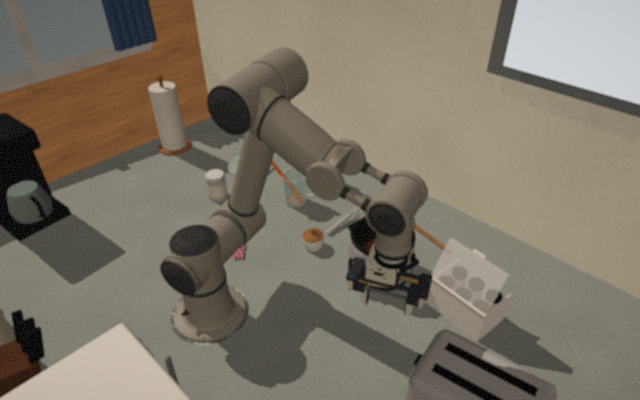

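View pics/top0.png

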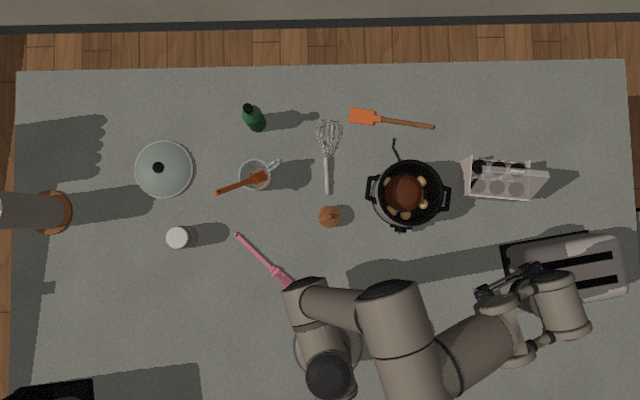

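The top picture shows:
- the orange brush standing in the glass cup (cup ~(256,175), handle end ~(217,193))
- the pink look-alike lying flat at (262,258)
- an orange spatula lying at (390,118)
- the cooker at (408,194)

The brush in the cup fits the description, since it stands in the glass and leans over the spout. I'll enlarge it to confirm.

Run:
```python
import cv2,numpy as np
t=cv2.imread("pics/top0.png");s=cv2.imread("pics/side0.png")
a=cv2.resize(t[140:215,200:300],None,fx=8,fy=8,interpolation=cv2.INTER_CUBIC)[:,:800]
cv2.imwrite("pics/topc.png",a)
b=cv2.resize(s[145:215,220:320],None,fx=8,fy=8,interpolation=cv2.INTER_CUBIC)
cv2.imwrite("pics/sidec.png",b)
```

```text
(no output)
```

View pics/topc.png

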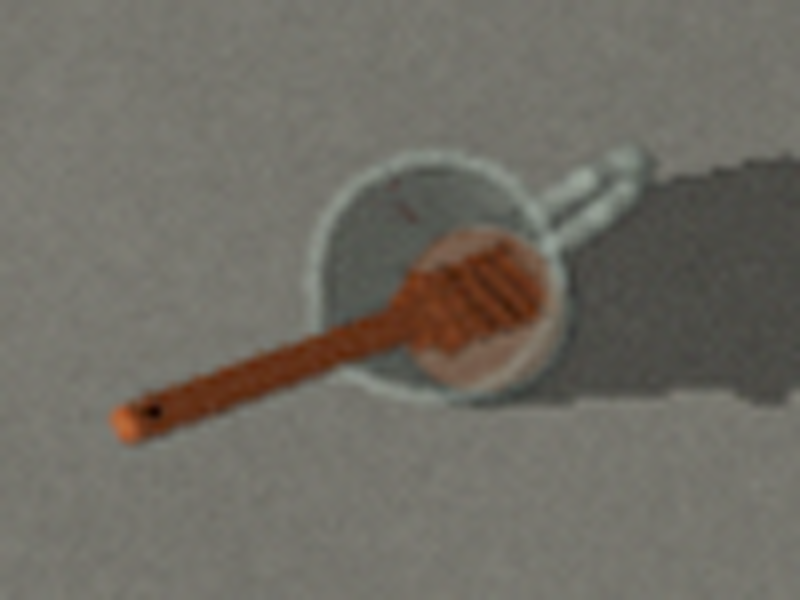

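View pics/sidec.png

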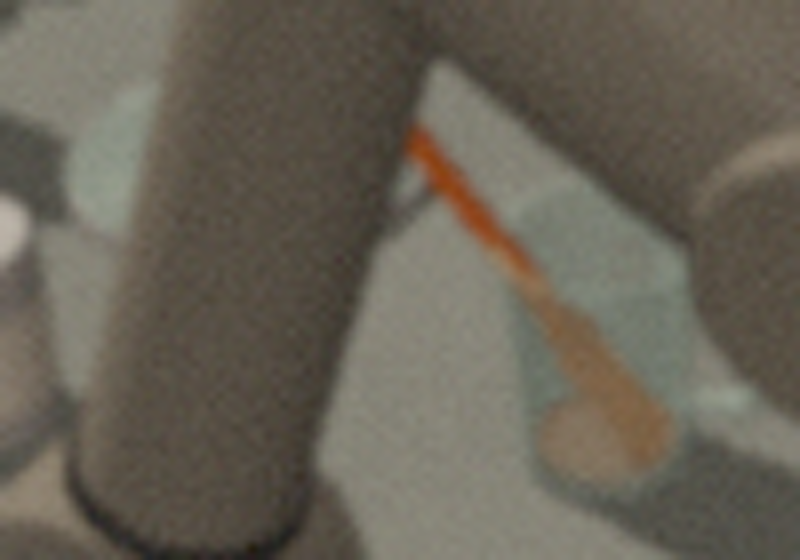

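The crops confirm it. The rim centre in the top crop is ~(438,275), the handle end (125,422), and the bristle tips ~(540,295). The flat handle leans over the -x side, away from the cup's loop handle. Now I'll compute positions and overlay the models as a check.

```bash
cat > h.py <<'E'
import numpy as np,cv2
from plant import bot
class Cam:
    def __init__(s,n):
        p=bot.camera_params(n); s.M=p["camera_from_world"]; s.f=200/np.tan(np.radians(p["fovy"]/2)); s.c=np.array([p["cx"],p["cy"]])
    def proj(s,P):
        q=np.atleast_2d(P)@s.M[:3,:3].T+s.M[:3,3]; return q[:,:2]/q[:,2:]*s.f+s.c
    def atz(s,uv,z):
        R=s.M[:3,:3]; o=-R.T@s.M[:3,3]; d=R.T@np.r_[(np.array(uv)-s.c)/s.f,1]; return o+d*(z-o[2])/d[2]
top,side=Cam("top"),Cam("side")
def circ(c,r,z): 
    a=np.linspace(0,6.28,60); return np.c_[c[0]+r*np.cos(a),c[1]+r*np.sin(a),0*a+z]
E
python3 - <<'E'
from h import *
px=lambda u,v:((u+.5)/8-.5+200,(v+.5)/8-.5+140)
cup=top.atz(px(438,275),128); end=top.atz(px(130,420),219); tip=top.atz(px(538,298),10)
print("cup",cup,"end",end,"tip",tip); d=end-tip; print(np.linalg.norm(d),np.degrees(np.arccos(d[2]/np.linalg.norm(d))),"az",np.degrees(np.arctan2(d[1],d[0])))
print("handle az from cup",np.degrees(np.arctan2(*(top.atz(px(630,160),100)-cup)[[1,0]])))
ck=top.atz((407.5,193.5),162); print("cooker",ck)
t=cv2.imread("pics/top0.png")
g=cv2.cvtColor(t,cv2.COLOR_BGR2GRAY)
K=6
def draw(img,cam,P,x0,y0,col): cv2.polylines(img,[np.int32((cam.proj(P)+.5-[x0,y0])*K)],False,col,1)
a=cv2.resize(t[150:240,360:460],None,fx=K,fy=K,interpolation=cv2.INTER_CUBIC)
draw(a,top,circ(ck,84,162),360,150,(0,255,0));draw(a,top,circ(ck,103,150),360,150,(255,255,0))
b=cv2.resize(t[140:230,200:300],None,fx=K,fy=K)[:, :]
draw(b,top,circ(cup,48,128),200,140,(0,255,0));draw(b,top,circ(cup,38,0),200,140,(255,255,0));draw(b,top,np.array([tip,end]),200,140,(255,0,0))
s=cv2.imread("pics/side0.png"); c=cv2.resize(s[145:235,220:320],None,fx=K,fy=K)
draw(c,side,circ(cup,48,128),220,145,(0,255,0));draw(c,side,circ(cup,38,0),220,145,(255,255,0));draw(c,side,np.array([tip,end]),220,145,(255,0,0))
o=cv2.resize(np.vstack([np.hstack([a,b]),np.hstack([c,c*0])]),None,fx=.55,fy=.55,interpolation=cv2.INTER_AREA)
cv2.imwrite("pics/ov.png",o); print(o.shape)
for n,uv,z in [("whisk balloon",(329,130),27),("whisk end",(327,192),10),("salt",(178,237),77),("pepper",(329,216),50),("oil",(248,108),200),("lid",(158,168),60),("caddy L",(468,185),115)]: print(n,top.atz(uv,z).round())
E
```

```text
cup [557.32098266 214.7209814  128.        ] end [496.14735907 311.04953309 219.        ] tip [561.59077104 191.42690461  10.        ]
249.54641535497313 33.12089089573413 az 118.68228472438733
handle az from cup -56.52735886923626
cooker [ 483.91817206 -248.4295499   162.        ]
(594, 660, 3)
whisk balloon [712. -21.  27.]
whisk end [506.  -9.  10.]
salt [368. 467.  77.]
pepper [425. -13.  50.]
oil [744. 220. 200.]
lid [592. 537.  60.]
caddy L [ 510. -447.  115.]
```

View pics/ov.png

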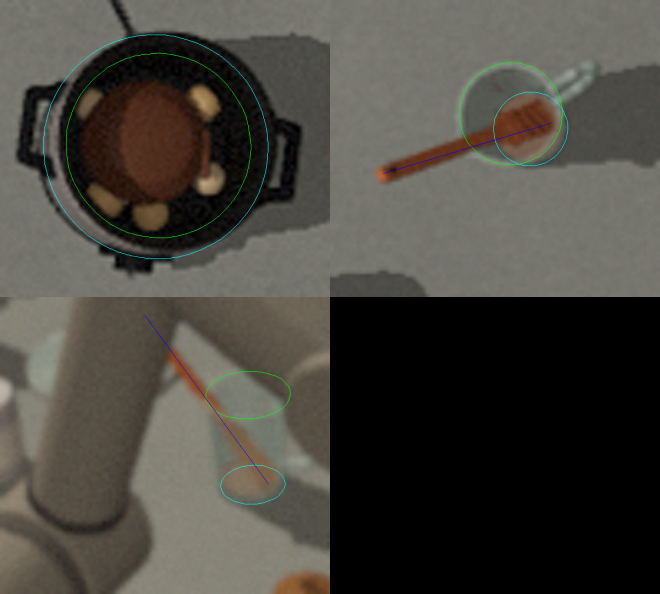

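The overlay agrees to within about 2 px. The cup axis is ~(557,215), the brush tip ~(568,191,10), the lean azimuth ~122°, and the cooker ~(484,-248).

Plan:
1. Grasp the handle ~185 mm from the tips, at ≈(513,279,163), with the tool tilted 20° towards the spout.
2. Lift straight up.
3. Lay the brush over and carry it to the cooker.

First I'll lift and swing left.

```bash
python3 -m pendant '[[[0.3,0.3,1],[0,0,0.6],1],[[0.3,0.3,1],[0,0,0.6],1],[[0.3,0.3,0.9],[0,0,0.6],1],[[0.85,0.95,0],[0,0,0.6],1],[[0.85,0.95,0],[0,0,0.6],1],[[0.85,0.95,0],[0,0,0.6],1],[[0.85,0.95,0],[0,0,0.6],1],[[0.85,0.95,0],[0,0,0.6],1],[[0.85,0.95,0],[0,0,0.6],1],[[0.85,0.95,0],[0,0,0.6],1]]'
```

```text
time: 0.93
tool_pos: [425.5, -248.8, 330.5]
tcp_rot: [-3.141, -0.0, 1.154]
contact_force: [0.5, 0.1, 0.2]
grip_width: 91.6
finger_force: 0.0
```

```bash
python3 -m pendant '[[[0.4,1,0],[0,0,0.5],1],[[0.4,1,0],[0,0,0.5],1],[[0.4,1,0],[0,0,0.5],1],[[0.3,1,0],[0,0,0.5],1],[[0.3,1,0],[0,0,0.5],1],[[0.3,1,0],[0,0,0.5],1],[[0.2,1,0],[0,0,0.5],1],[[0.2,1,0],[0,0,0.5],1],[[0.2,1,0],[0,0,0.5],1],[[0.2,1,0],[0,0,0.5],1]]'
python3 -m pendant '[[[0.1,1,0],[0,0,0.4],1],[[0.1,1,0],[0,0,0.4],1],[[0.1,1,0],[0,0,0.4],1],[[0.1,1,0],[0,0,0.4],1],[[0.1,1,0],[0,0,0.4],1],[[0.1,1,0],[0.41,0.26,0.4],1],[[0,0.7,0],[0.41,0.26,0.4],1],[[0,0,0],[0.41,0.26,0.4],1],[[0,0,0],[0.62,0.39,0],1],[[0,0,0],[0.62,0.39,0],1]]'
python3 - <<'E'
from h import *
from scipy.spatial.transform import Rotation as Ro
o=bot.get_obs(); R=Ro.from_euler("xyz",o["tcp_rot"]).as_matrix(); print(o["joint_positions"],o["tool_pos"],R.round(3))
cv2.imwrite("pics/top1.png",bot.capture("top"));s=bot.capture("side");cv2.imwrite("pics/side1.png",s)
t=cv2.imread("pics/top1.png")
cv2.imwrite("pics/m1.png",np.hstack([cv2.resize(s[90:215,220:320],(400,500)),cv2.resize(t[115:240,200:300],(400,500))]))
E
```

```text
time: 1.77
tool_pos: [511.6, 51.0, 330.4]
tcp_rot: [-3.141, -0.0, 1.754]
contact_force: [0.6, 0.5, 0.9]
grip_width: 92.1
finger_force: 0.0
time: 2.6
tool_pos: [529.5, 251.6, 330.7]
tcp_rot: [-3.13, -0.354, 2.137]
contact_force: [1.0, -0.3, -0.3]
grip_width: 91.9
finger_force: 0.0
[ 0.14873101  0.46939699  1.14034949  0.31951156  1.68584138 -0.40704084] [529.45310714 251.57880388 330.71131781] [[-0.503  0.842 -0.196]
 [ 0.792  0.54   0.286]
 [ 0.347 -0.011 -0.938]]
```

View pics/m1.png

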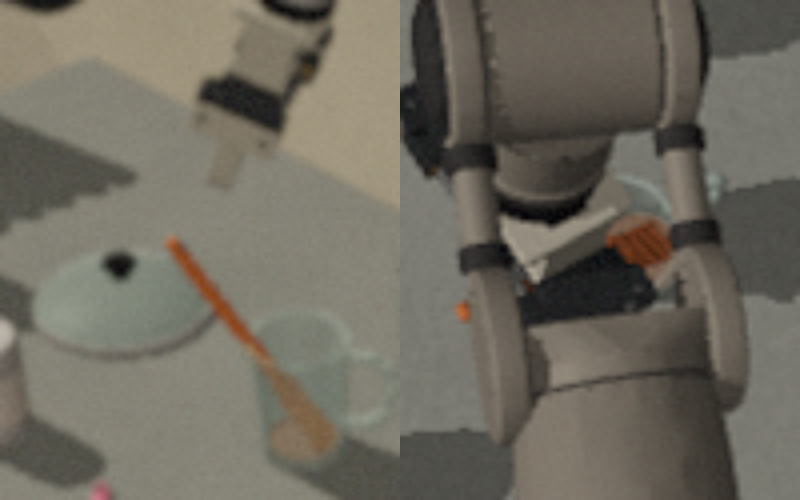

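The left half (side) now shows the whole brush: handle end at px ≈(262.6,150.1), tips ≈(299.5,200). The gripper is above it and nothing is disturbed. I'll triangulate the handle end with both cameras.

Run:
```python
from h import *
from scipy.optimize import least_squares as L
px=lambda u,v:((u+.5)/8-.5+200,(v+.5)/8-.5+140)
def tri(a,b):
    r=L(lambda P:np.r_[top.proj(P)[0]-a,side.proj(P)[0]-b],[520,280,150]); return r.x,r.fun
print(tri(px(130,420),(262.8,150.3)));print(tri(px(538,278),(299.8,200)))
# fit brush: end, tip free with cup-axis constraints
for P in [(492.5,312,221),(513,279,163),(568,191,9.6)]: print(side.proj(P),(side.proj(P)-[219.5,89.5])*4, (top.proj(P)+.5-[200,140])*8)
```

```text
(array([495.57487734, 311.88505   , 217.90278817]), array([-0.19613774,  0.23659094,  0.39514269,  0.00589635]))
(array([566.31206932, 193.99220218,  12.60546297]), array([-0.88625691,  1.02567418,  1.56668913, -0.07753701]))
[[262.45949701 149.88460334]] [[171.83798803 241.53841337]] [[126.50591571 430.30211201]]
[[273.76086117 164.41505302]] [[217.04344469 299.66021206]] [[253.10673597 385.65849829]]
[[302.24261144 200.67168964]] [[330.97044577 444.68675855]] [[539.42953796 283.40037215]]
```

```bash
python3 -m pendant '[[[-0.08,0.16,-0.9],[0,0,0],1],[[-0.08,0.16,-0.9],[0,0,0],1],[[-0.08,0.16,-0.9],[0,0,0],1],[[-0.08,0.16,-0.9],[0,0,0],1],[[-0.08,0.15,-0.9],[0,0,0],1],[[-0.08,0.15,-0.6],[0,0,0],1],[[0,0,-0.4],[0,0,0],1],[[0,0,-0.2],[0,0,0],1],[[0,0,0],[0,0,0],1],[[0,0,0],[0,0,0],1]]'
python3 - <<'E'
from h import *
s=bot.capture("side");t=bot.capture("top")
cv2.imwrite("pics/m2.png",np.hstack([cv2.resize(s[110:210,230:330],(500,500),interpolation=2),cv2.resize(t[150:210,210:270],(300,300))[:, :].repeat(1,0) if 0 else cv2.resize(t[140:240,200:260],(300,500))]))
E
```

```text
time: 3.53
tool_pos: [515.5, 278.8, 160.3]
tcp_rot: [-3.13, -0.349, 2.135]
contact_force: [-0.4, -0.7, 0.0]
grip_width: 91.9
finger_force: 0.0
```

View pics/m2.png

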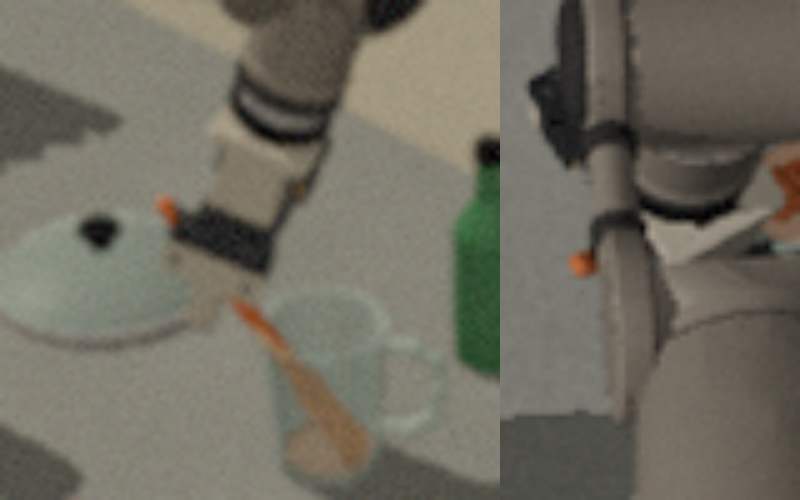

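The fingers straddle the handle above the cup: the handle end shows above the fingers at crop (167,210) and the lower handle emerges at (240,305). Cup and brush are unmoved. Now I'll close.

```bash
python3 -m pendant '[[[0,0,0],[0,0,0],-0.2],[[0,0,0],[0,0,0],-0.4],[[0,0,0],[0,0,0],-0.5],[[0,0,0],[0,0,0],-0.6],[[0,0,0],[0,0,0],-0.7],[[0,0,0],[0,0,0],-0.9],[[0,0,0],[0,0,0],-1],[[0,0,0],[0,0,0],-1],[[0,0,0],[0,0,0],-1],[[0,0,0],[0,0,0],-1]]'
```

```text
time: 4.47
tool_pos: [515.4, 278.6, 159.7]
tcp_rot: [-3.129, -0.35, 2.134]
contact_force: [0.8, -0.1, -0.6]
grip_width: 29.5
finger_force: 0.0
```

```bash
python3 -m pendant '[[[0,0,0],[0,0,0],-1],[[0,0,0],[0,0,0],-1],[[0,0,0],[0,0,0],-1],[[0,0,0],[0,0,0],-1],[[0,0,0],[0,0,0],-1],[[0,0,0],[0,0,0],-1],[[0,0,0],[0,0,0],-1],[[0,0,0],[0,0,0],-1],[[0,0,0],[0,0,0],-1],[[0,0,0],[0,0,0],-1]]'
```

```text
time: 5.3
tool_pos: [515.4, 278.7, 159.8]
tcp_rot: [-3.129, -0.35, 2.134]
contact_force: [0.1, 0.3, -0.8]
grip_width: 14.4
finger_force: 29.9
```

Gripped at 14.4 mm, as expected for a 15 mm wide handle. Lifting straight up, gently at first.

```bash
python3 -m pendant '[[[0,0,0.2],[0,0,0],-1],[[0,0,0.3],[0,0,0],-1],[[0,0,0.4],[0,0,0],-1],[[0,0,0.5],[0,0,0],-1],[[0,0,0.6],[0,0,0],-1],[[0,0,0.6],[0,0,0],-1],[[0,0,0.6],[0,0,0],-1],[[0,0,0.6],[0,0,0],-1],[[0,0,0.6],[0,0,0],-1],[[0,0,0.6],[0,0,0],-1]]'
python3 -m pendant '[[[0,0,0.6],[0,0,0],-1],[[0,0,0.6],[0,0,0],-1],[[0,0,0.6],[0,0,0],-1],[[0,0,0.5],[0,0,0],-1],[[0,0,0.3],[0,0,0],-1],[[0,0,0],[0,0,0],-1],[[0,0,0],[0,0,0],-1],[[0,0,0],[0,0,0],-1],[[0,0,0],[0,0,0],-1],[[0,0,0],[0,0,0],-1]]'
python3 - <<'E'
from h import *
s=bot.capture("side")
cv2.imwrite("pics/m3.png",cv2.resize(s[60:210,220:370],(600,600),interpolation=2))
E
```

```text
time: 6.13
tool_pos: [515.1, 278.6, 311.7]
tcp_rot: [-3.13, -0.349, 2.134]
contact_force: [0.2, 0.2, -1.5]
grip_width: 14.6
finger_force: 29.9
time: 6.97
tool_pos: [515.2, 278.6, 386.8]
tcp_rot: [-3.127, -0.351, 2.133]
contact_force: [0.1, -0.2, -0.5]
grip_width: 14.7
finger_force: 29.9
```

View pics/m3.png

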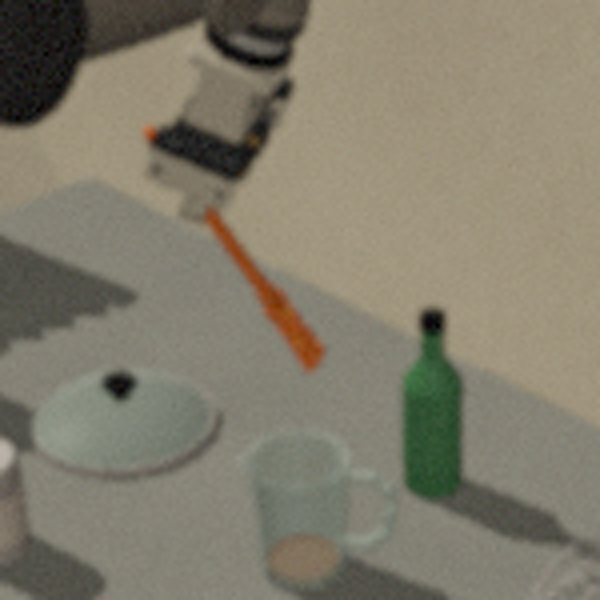

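The brush is clear and held firmly, with tips at crop (314,360), well above the cup rim (~(300,445)). The cup stands where it was. Next: tilt 48° towards level, then travel with −21° yaw.

```bash
python3 -m pendant '[[[0,0,0],[-0.3,-0.18,0],-1],[[0,0,0],[-0.6,-0.36,0],-1],[[0,-0.2,0],[-0.72,-0.43,0],-1],[[0,-0.3,0],[-0.72,-0.43,0],-1],[[0,-0.4,0],[-0.72,-0.43,0],-1],[[-0.1,-0.5,0],[-0.72,-0.43,0],-1],[[-0.1,-0.6,0],[-0.72,-0.43,0],-1],[[-0.1,-0.6,0],[-0.72,-0.43,0],-1],[[-0.1,-0.6,0],[-0.6,-0.36,0],-1],[[-0.1,-0.6,0],[-0.2,-0.12,0],-1]]'
python3 -m pendant '[[[-0.1,-0.7,0],[0,0,-0.3],-1],[[-0.1,-0.7,0],[0,0,-0.3],-1],[[-0.1,-0.7,0],[0,0,-0.3],-1],[[-0.1,-0.7,-0.2],[0,0,-0.3],-1],[[-0.1,-0.7,-0.2],[0,0,-0.3],-1],[[-0.1,-0.7,-0.3],[0,0,-0.3],-1],[[-0.1,-0.7,-0.3],[0,0,-0.3],-1],[[-0.1,-0.6,-0.3],[0,0,-0.3],-1],[[-0.1,-0.5,-0.3],[0,0,-0.3],-1],[[-0.1,-0.4,-0.2],[0,0,-0.3],-1]]'
python3 - <<'E'
from h import *
o=bot.get_obs(); print(o["joint_positions"],o["tool_pos"])
s=bot.capture("side");t=bot.capture("top")
cv2.imwrite("pics/side4.png",s);cv2.imwrite("pics/top4.png",t)
cv2.imwrite("pics/m4.png",np.hstack([cv2.resize(s[100:280,260:460],(400,360)),cv2.resize(t[100:280,280:480],(400,360))]))
E
```

```text
time: 7.85
tool_pos: [499.3, 165.1, 386.7]
tcp_rot: [-3.106, 0.495, 2.14]
contact_force: [0.4, 0.6, -0.9]
grip_width: 14.7
finger_force: 29.9
time: 8.68
tool_pos: [469.6, -28.4, 332.7]
tcp_rot: [-3.107, 0.491, 1.774]
contact_force: [-0.7, -0.6, -0.7]
grip_width: 14.8
finger_force: 29.9
[ 0.0796429   0.1913741   1.58170734 -0.50238675  1.36928166 -0.0116628 ] [469.63785064 -28.36861825 332.66791749]
```

View pics/m4.png

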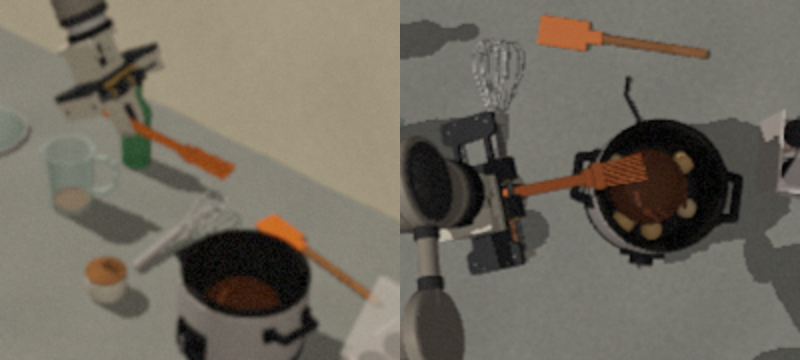

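The tips are at side px ≈(374,185) and top px ≈(403.5,184). The neck is at side ≈(342.5,171.5) and top ≈(376.5,190). Computing the attitude.

Run:
```python
from h import *
from scipy.optimize import least_squares as L
def tri(a,b):
    r=L(lambda P:np.r_[top.proj(P)[0]-a,side.proj(P)[0]-b],[480,-200,300]); return r.x,r.fun
t,_=tri((403.5,184),(374,185));n,_=tri((376.5,190),(342.5,171.5));g=np.array([469.6,-28.4,333])
print(t,n); d=g-t;l=np.linalg.norm(d);print(l,np.degrees(np.arccos(d[2]/l)),np.degrees(np.arctan2(d[1],d[0])))
b=t+d/l*30; print("bristles",b,"shift",np.array([484,-248,228])-b)
P=np.array([501,-208,308]);print(top.proj(P),side.proj(P))
```

```text
[ 496.97391523 -206.88443527  315.30395489] [ 472.30213461 -123.97872223  339.29979036]
181.4364210427945 84.40287063670499 98.71943344867758
bristles [ 492.44771562 -177.37253778  318.22994599] shift [ -8.44771562 -70.62746222 -90.22994599]
[[402.91046468 183.22520746]] [[375.7320683  186.46710074]]
```

```bash
python3 -m pendant '[[[-0.05,-0.3,-0.2],[0,0,0],-1],[[-0.05,-0.4,-0.4],[0,0,0],-1],[[-0.05,-0.4,-0.5],[0,0,0],-1],[[-0.05,-0.4,-0.5],[0,0,0],-1],[[-0.05,-0.4,-0.5],[0,0,0],-1],[[-0.05,-0.3,-0.4],[0,0,0],-1],[[0,-0.2,-0.3],[0,0,0],-1],[[0,0,-0.2],[0,0,0],-1],[[0,0,0],[0,0,0],-1],[[0,0,0],[0,0,0],-1]]'
python3 -m pendant '[[[0,0,0],[0,0,0],-1],[[0,0,0],[0,0,0],-1],[[0,0,0],[0,0,0],-1],[[0,0,0],[0,0,0],-1],[[0,0,0],[0,0,0],-1],[[0,0,0],[0,0,0],-1],[[0,0,0],[0,0,0],-1],[[0,0,0],[0,0,0],-1],[[0,0,0],[0,0,0],-1],[[0,0,0],[0,0,0],-1]]'
python3 - <<'E'
from h import *
s=bot.capture("side");t=bot.capture("top")
cv2.imwrite("pics/m5.png",np.hstack([cv2.resize(s[130:310,280:480],(400,360)),cv2.resize(t[100:280,280:480],(400,360))]))
E
```

```text
time: 9.62
tool_pos: [461.6, -98.9, 244.0]
tcp_rot: [-3.109, 0.492, 1.776]
contact_force: [0.5, 0.4, -0.5]
grip_width: 14.5
finger_force: 29.9
time: 10.45
tool_pos: [461.4, -99.4, 243.7]
tcp_rot: [-3.108, 0.492, 1.776]
contact_force: [0.6, 0.2, -1.2]
grip_width: 14.5
finger_force: 29.9
```

View pics/m5.png

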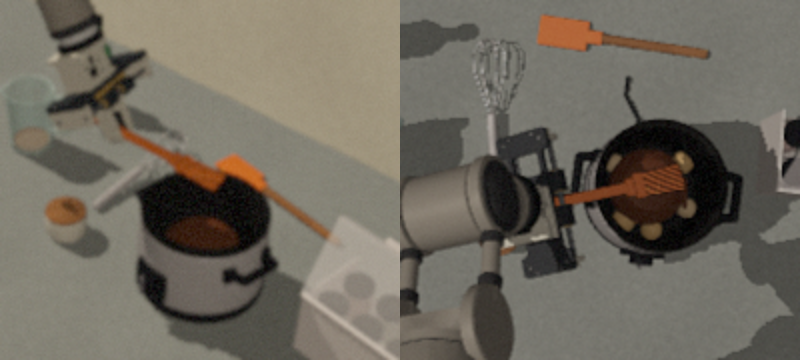

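The bristles at top crop (663,181) sit over the middle of the pot (660,187). In the side view the brush is above the rim, with tips at crop (219,181). I'll check the height once, then hand in.

Run:
```python
from h import *
from scipy.optimize import least_squares as L
a=np.array([(686-400)/2+280,100+176/2]);b=np.array([280+219/2,130+181/2])
r=L(lambda P:np.r_[top.proj(P)[0]-a,side.proj(P)[0]-b],[480,-250,230]);print(r.x,r.fun)
o=bot.get_obs();g=o["tool_pos"];d=g-r.x;print(np.degrees(np.arccos(d[2]/np.linalg.norm(d))),abs(o["dq"]).max())
z=r.x[2]
if z>195: print(bot.close_job())
```

```text
[ 492.04873154 -278.77348556  223.65608834] [-0.72490275  0.76768768  1.09010941 -0.20794042]
83.7145284826894 0.001407111600082387
the job is handed in; nothing more can be done
None
```

I handed the job in at about 10.5 s with the gripper still holding the brush still and nearly level (handle about 84° from vertical). The bristles are over the middle of the pot, roughly 60 mm above its rim, and the cup is upright where it stood; `close_job` returned no verdict.

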